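# Flick an index wheel and brake it on its mark

### The job

Check that the index wheel runs free: flick it spinning with a fingertip against one of its lugs and let it run untouched, clearly turning, for at least two seconds. Then brake it by pressing a fingertip down on its black rubber face so that it stops with the yellow lug at the red pointer; keep off the rubber face whenever the yellow lug is more than 70 mm from the pointer. Finish while still pressing on the rubber face and holding the wheel there; grasp nothing, and leave the tin, tape roll and screwdriver where they lie.

Things in the scene. Friction and masses are not known exactly. Their poses are not given: they have to be found in the camera images.
- stand: Grey stand, screwed to the counter: round foot 116 mm across, 14 mm high; column 48 mm across. Origin on the wheel's vertical axis at the counter top; x axis points from the axis to the red pointer. A flat strut (22 mm wide, 8 mm high) runs from the foot along +x to the pointer post, which stands 136 to 150 mm from the axis, 22 mm wide, 55 mm high.
- pointer (a point): The point just inside the tip of the red pointer, 112 mm from the wheel's axis and 46 mm above the counter: the lug ends pass through here. The red tip itself begins 121 mm from the axis, 45 to 55 mm above the counter.
- axis_top (a point): Point on the wheel's axis at the height of the rubber face's top, 55 mm above the counter. It lies inside the steel hub, 32 mm across, whose top is 65 mm above the counter.
- disc: Turning aluminium wheel: disc 170 mm across, underside 40 and top 52 mm above the counter, with four round-ended lugs at right angles, 16 mm wide, same heights as the disc, reaching 112 mm from the axis. One lug is yellow, with a yellow stripe behind it on the disc; three are bare aluminium. Origin on the axis 38 mm above the counter; x axis along the yellow lug, z up. About 0.8 kg (varies 25 %).
- brake_face: Black rubber face 132 mm across on top of the wheel, round the hub (free ring from 16 to 66 mm off the axis), top 55 mm above the counter; turns with the wheel. Origin on the axis, 52 mm above the counter. A fingertip pressed down on it with a few newtons stops the wheel at once.
- mark (a point): Outer end of the yellow lug, 112 mm from the axis, 46 mm above the counter.
- wheel (a joint): Angle of the wheel (rad), growing counter-clockwise seen from above, counted on past a full turn; turns either way without end. The yellow lug is at the pointer at 0 and every multiple of 2 pi. Free bearing, wheel inertia about 0.0035 kg m2: flicked to 1 rad/s it loses roughly 0.07 rad/s each second and runs on for some ten seconds or more.
- flux_tin: Shallow open metal tin of brown flux, 46 mm across and 16 mm high, loose on the counter; origin under its centre. To be left alone.
- tape_roll: Roll of black tape lying flat, 58 mm across and 19 mm high, loose on the counter; origin under its centre. To be left alone.
- screwdriver: Screwdriver with orange handle, 169 mm long (along its y axis) and 22 mm thick, lying loose on the counter; origin under its centre. To be left alone.

How it is judged:
By the outcome, as a careful person would: the job done as asked, in the order asked, and still so for the second after the job is handed in, while the arm keeps its last pose, push and grip.
It also fails if it takes over 48 s, if anything falls off the work surface, if the arm or the gripper's body presses on something with over 40 N, if the wrist force passes 120 N, or if a joint passes its speed limit or range.

### The arm

A 6-joint arm with a two-finger parallel gripper is mounted at the origin on a cart in front of the work surface, level with it; the furniture and walls round the work are solid. World frame = base frame: x ahead of the robot, y to its left, z up, the work surface at z = 0. Lengths are in mm, angles in degrees, forces in N, time in s.
With the tool pointing down it reaches from about 350 to 850 mm from the base axis. Payload 8.1 kg.
Tool frame: the origin (TCP) lies at the very end of the fingers, on their centre line; the grasp point (between the pads) lies 19 mm behind it; z points along the fingers, y is the line along which they close (so a half turn about z gives the same grasp; the last joint's range is limited). The gripper opens to 85 mm and grips with 20 to 120 N. Pads are 22 mm wide; open, the fingers measure 114 mm over their backs; the gripper's body (76 mm by 85 mm) begins 54 mm behind the grasp point. The pads swing forward as they close: fully open they stand 13 mm farther back than shut.
Start: joints at [-79.664, 7.471, 85.268, -0, 87.261, -4.893], TCP at [157.629, -578.929, 231.292] pointing down, gripper open.
Joint ranges: [-169.43, 169.43], [-51.17, 129.36], [1.28, 143.12], [-76.62, 256.62], [0, 156.53], [-152.29, 152.29]. Speed limits (degrees/s): [136.94, 136.94, 159.86, 180, 180, 180].

### API

Orientations are given as [roll, pitch, yaw] about the fixed x, y, z axes, in that order (R = Rz(yaw) Ry(pitch) Rx(roll)).
In Python, from bench import * gives the robot as it stands.
- The arm moves only by the tool play_rows, never from a script. Its argument "increments" is a list of rows, each a list of 3 entries, a list of its own where there are three numbers: the gripper's target within -1 to 1 (fully open at 1, half-way at 0, shut at -1), then the shift along the tool's x, y, z in mm, then the turn about the tool's z in rad. A call has 1 to 12 rows; each row shifts and turns the commanded pose from where the row before left it, along the tool's axes as they then stand; what a row does not reach is not made up. A row lasts 1/12 s, in which the tool goes at most 41.7 mm and 7.16 degrees, less where a joint would pass 70% of its speed; a pose out of reach is approached as far as the arm can. A call is refused whole if a number of a shift passes 41.7 or a number of a turn 0.125, either way. A call with a gripper value outside its range is refused whole. The fingers move at their own pace and stop on an object; "force" is the grip in N (left out, the last holds). Time passes only in rows, so rows that do not move let the fingers close. It gives the time, the measured TCP pose, the force, the opening and the grip force at its end, in the units of the state.
- sense(): the state, without advancing time (a new reading comes with each control period).
- snapshot(name): name is "side" or "top" or "wrist"; returns a dict with "color" (480x640x3 uint8, red, green, blue), "intrinsics" (3x3 intrinsics, pixels), "k1" (the pictures are not rectified: a ray, as slopes to the right and down, at radius r is drawn at 1 + k1 r^2 times it, then the intrinsics apply), "world_from_camera" (4x4, takes a point from camera to world coordinates). Camera axes: x right, y down, z forward; pixel columns grow to the right and rows downward; lengths in mm; the calibration is good to about 2 mm. A picture is of the moment at which its call begins. There is no depth.
- hand_in(): hands the job in; it is judged then, once.
Trained networks look in a picture, given as the dict that the camera call returned (one of the last four; its "shot" number tells which), for a name from the list of things; names that differ only in an ending like _2 or _b are one class to them, and where a whole thing is asked for, a point or a joint stands for the part that bears it (a point fixed in the world has none). Each returns a list of dicts, best first, with "p" (0 to 1); they miss things now and then, are a little off and sometimes report something else, mostly with a low value. They report only what shows in the picture. A call takes as long as a camera call.
- find_in(query, picture): "xyz" ([x, y, z] in mm, in the coordinates of the camera as it stood for that picture, good to about 4 mm: the middle of the surface that is visible of it).
- regions_of(query, picture): "mask" (480x640 bool, what is visible of it).
- pinpoint(query, picture): "xyz" ([x, y, z] in mm, in the coordinates of the camera as it stood for that picture, good to about 4 mm: a listed point, or the origin of a listed thing).
The state is a dict: "time": time; "joint_pos": joint angles; "qd": joint speeds; "joint_efforts": joint torques, N m; "tool_pos": TCP position; "tcp_rot": TCP orientation; "ft_force": force on the tool from outside, world axes, zero at the start; "wrist_torque": the same for the moment, N m; "finger_gap": finger opening in mm; "grip_force": force on a finger pad.
Only numpy, scipy, OpenCV 4.12 (cv2) and the standard library are available. Lean on these libraries where they do the work, as an engineer would, in place of code of your own. Each camera call takes 0.05 s, during which the arm holds its last target. There are 200 camera calls.

## Working session

There is one attempt and no reset: what is moved stays moved. The work goes in short steps, Python scripts to look and compute and a tool call to move; the robot and the scene stay as the last step left them, time stands still between calls to the robot, and variables do not carry over. Pictures are saved under pics/ and viewed, at most 10 in all, crops included, and the job is handed in when it is done.

Besides the shell and the picture viewer there is one more tool, called as name([rows], argument=value, ...), one row to a line, values as JSON. play_rows: Moves the arm, as the interface text tells. Its arguments: {"type":"object","properties":{"increments":{"type":"array","items":{"type":"array"}},"force":{"type":"number"}},"required":["increments"]}

```bash
mkdir -p pics; ls; cat > h.py <<'E'
from bench import *
import numpy as np, cv2
def W(p,x): return (np.array(p["world_from_camera"])@np.r_[x,1])[:3]
def px(p,X):
    c=(np.linalg.inv(np.array(p["world_from_camera"]))@np.r_[X,1])[:3]; s=c[:2]/c[2]; s=s*(1+p["k1"]*(s@s)); K=np.array(p["intrinsics"]); return K[:2,:2]@s+K[:2,2]
def ray(p,uv,z):
    K=np.array(p["intrinsics"]); d=(np.array(uv)-K[:2,2])/K[[0,1],[0,1]]; s=d.copy()
    for _ in range(20): s=d/(1+p["k1"]*(s@s))
    T=np.array(p["world_from_camera"]); v=T[:3,:3]@np.r_[s,1]; o=T[:3,3]; return o+v*(z-o[2])/v[2]
E
python3 - <<'E'
from h import *
for n in ["top","side"]:
    p=snapshot(n); cv2.imwrite(f"pics/{n}0.png",p["color"][:,:,::-1])
    for q in ["axis_top","pointer","mark","stand","disc","flux_tin","tape_roll","screwdriver"]:
        r=pinpoint(q,p)
        if r: print(n,q,[ (round(a["p"],2),W(p,a["xyz"]).round().tolist()) for a in r[:2]])
s=sense(); print({k:np.round(v,2).tolist() for k,v in s.items()})
E
```

```text
pics
top axis_top [(0.64, [530.0, -113.0, 57.0])]
top pointer [(0.78, [626.0, -172.0, 48.0])]
top mark [(0.93, [440.0, -47.0, 46.0])]
top stand [(0.67, [530.0, -120.0, -0.0])]
top disc [(0.97, [530.0, -116.0, 39.0])]
top flux_tin [(0.69, [749.0, -29.0, 1.0])]
top tape_roll [(0.9, [561.0, -327.0, 1.0])]
top screwdriver [(0.58, [726.0, -242.0, -2.0])]
side axis_top [(0.68, [525.0, -117.0, 57.0])]
side pointer [(0.61, [625.0, -175.0, 41.0]), (0.31, [747.0, -31.0, 2.0])]
side mark [(0.96, [438.0, -49.0, 42.0])]
side stand [(0.58, [528.0, -121.0, -1.0])]
side disc [(0.59, [529.0, -123.0, 37.0])]
side flux_tin [(0.68, [746.0, -29.0, 4.0])]
side tape_roll [(0.58, [563.0, -334.0, -3.0])]
side screwdriver [(0.66, [727.0, -238.0, -1.0])]
{'time': 0.9, 'joint_pos': [-79.66, 7.47, 85.27, 0.0, 87.26, -4.89], 'qd': [-0.1, -0.03, -0.11, 0.06, 0.06, -0.05], 'joint_efforts': [0.0, -56.93, -50.09, -0.0, 0.0, 0.0], 'tool_pos': [157.64, -578.94, 231.3], 'tcp_rot': [180.0, -0.0, 15.23], 'ft_force': [1.18, -0.12, 0.11], 'wrist_torque': [0.01, -0.01, 0.05], 'grip_force': 0.0, 'finger_gap': 85.67}
```

View pics/top0.png

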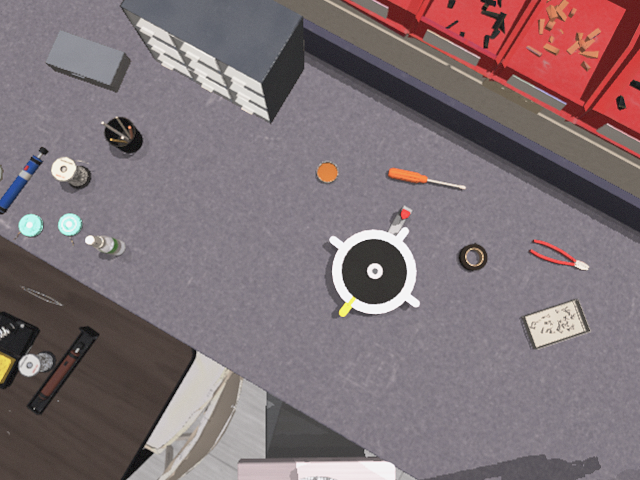

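View pics/side0.png

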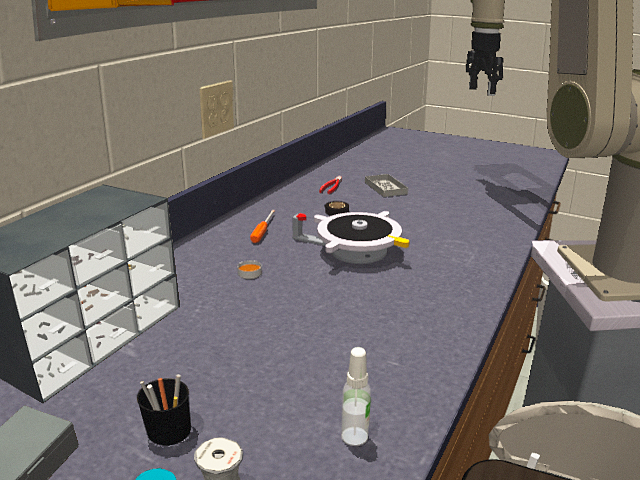

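play_rows([
  [-1,[0,0,0],-0.11],
  [-1,[0,0,0],-0.11],
  [-1,[0,0,0],-0.11],
  [-1,[0,0,0],-0.11],
  [-1,[0,0,0],-0.11],
  [-1,[0,0,0],-0.11],
], force=40)

```text
time: 1.4
tool_pos: [157.6, -578.9, 231.3]
tcp_rot: [-180.0, -0.0, 53.4]
ft_force: [-0.1, 0.4, -0.6]
finger_gap: 12.3
grip_force: 0.0
```

```bash
cat >> h.py <<'E'
def look(n="top"):
    p=snapshot(n); o={}
    for q in ["brake_face","mark"]:
        r=regions_of(q,p)
        if r:
            v,u=np.nonzero(r[0]["mask"]); o[q]=(round(r[0]["p"],2),len(u),ray(p,((u.min()+u.max())/2,(v.min()+v.max())/2),55 if q=="brake_face" else 46).round(1).tolist())
    return p,o
def yellow(p,C,ptr_ang,show=False):
    c=p["color"].astype(int); m=(c[:,:,0]>150)&(c[:,:,1]>120)&(c[:,:,2]<90)
    pts=[]
    for v,u in zip(*np.nonzero(m)):
        X=ray(p,(u,v),52)
        r=np.hypot(*(X[:2]-C))
        if 64<r<122: pts.append(X[:2]-C)
    if not pts: return None
    a=np.mean(pts,0); return np.degrees(np.arctan2(a[1],a[0])),len(pts),(np.degrees(np.arctan2(a[1],a[0]))-ptr_ang+180)%360-180, np.max(np.hypot(*np.array(pts).T))
E
python3 - <<'E'
from h import *
for n in ["top","side"]:
    p,o=look(n); print(n,o)
    C=np.array([529,-117.])
    print(yellow(p,C,-31))
    # red tip
    c=p["color"].astype(int); m=((c[:,:,0]>150)&(c[:,:,1]<60)&(c[:,:,2]<60)).astype(np.uint8)
    u0,v0=px(p,[632,-178,52]); mm=np.zeros_like(m); mm[int(v0)-15:int(v0)+15,int(u0)-15:int(u0)+15]=1; v,u=np.nonzero(m*mm)
    X=ray(p,(u.mean(),v.mean()),53); print("red",X,np.degrees(np.arctan2(*(X[:2]-C)[::-1])),np.hypot(*(X[:2]-C)))
    print(pinpoint("disc",p)[:1] and W(p,pinpoint("disc",p)[0]["xyz"]))
s=sense(); print(s["time"],s["tool_pos"],s["tcp_rot"],s["finger_gap"])
E
```

```text
top {'brake_face': (0.68, 3138, [528.0, -116.0, 55.0]), 'mark': (0.67, 5929, [527.5, -117.1, 46.0])}
(np.float64(139.182853606423), 9, np.float64(170.182853606423), np.float64(105.32954632773207))
red [ 636.59654468 -175.78965153   53.        ] -28.651741068224716 122.61011195575004
[ 530.75513567 -115.60595942   35.3461522 ]
side {'brake_face': (0.84, 1275, [528.9, -110.9, 55.0]), 'mark': (0.86, 2883, [525.0, -106.5, 46.0])}
(np.float64(136.99739224157017), 107, np.float64(167.9973922415702), np.float64(120.17751956359771))
red [ 644.62936862 -184.33790535   53.        ] -30.21480524192051 133.80786368599595
[ 529.00941575 -122.40671045   38.72564202]
1.9 [ 157.66183473 -578.93929082  231.29536162] [ 1.79996826e+02 -6.88507259e-04  5.29859095e+01] 0.09459282840396836
```

play_rows([
  [-1,[40,-2,8],0],
  [-1,[40,-2,8],0],
  [-1,[40,-2,8],0],
  [-1,[40,-2,8],0],
  [-1,[40,-2,8],0],
  [-1,[40,-2,8],0],
  [-1,[40,-2,8],0],
  [-1,[40,-2,8],0],
  [-1,[40,-2,8],0],
  [-1,[40,-2,8],0],
  [-1,[40,-2,8],0],
  [-1,[0,0,0],0],
])

```text
time: 2.9
tool_pos: [406.8, -207.9, 141.8]
tcp_rot: [-179.9, -0.2, 53.3]
ft_force: [0.1, 0.4, -0.9]
finger_gap: -0.3
grip_force: 0.0
```

```bash
cat >> h.py <<'E'
C=np.array([528.5,-116.5])
def yel(p,z=52):
    h=cv2.cvtColor(p["color"],cv2.COLOR_RGB2HSV); m=(h[:,:,0]>22)&(h[:,:,0]<36)&(h[:,:,1]>120)&(h[:,:,2]>90)
    P=np.array([ray(p,(u,v),z)[:2]-C for v,u in zip(*np.nonzero(m))]).reshape(-1,2); r=np.hypot(*P.T); P=P[(r>62)&(r<118)]
    if len(P)<4: return None
    a=P.mean(0); return round(float(np.degrees(np.arctan2(a[1],a[0]))),1),len(P)
E
python3 - <<'E'
from h import *
for n in ["top","side","wrist"]:
    p=snapshot(n); print(n,yel(p))
    for q in ["mark","pointer","axis_top"]:
        r=pinpoint(q,p)
        if r: X=W(p,r[0]["xyz"]); print(q,X.round(),np.degrees(np.arctan2(*(X[:2]-C)[::-1])).round(1))
    if n!="side":
        I=p["color"][:,:,::-1]
        if n=="top": I=cv2.resize(I[190:330,300:480],None,fx=4,fy=4,interpolation=cv2.INTER_CUBIC)
        cv2.imwrite(f"pics/{n}1.png",I)
s=sense(); print(s["time"],s["tool_pos"],s["tcp_rot"],s["finger_gap"])
E
```

```text
top (141.1, 139)
mark [441. -44.  45.] 140.4
pointer [ 624. -171.   47.] -29.8
axis_top [ 527. -112.   55.] 105.0
side (141.5, 72)
mark [442. -49.  41.] 142.0
pointer [748. -30.   0.] 21.4
axis_top [ 525. -114.   57.] 147.7
wrist None
3.5 [ 404.34169392 -214.71243717  143.41458752] [ 1.79986837e+02 -7.31961997e-04  5.29658406e+01] 0.1387350064348408
```

View pics/top1.png

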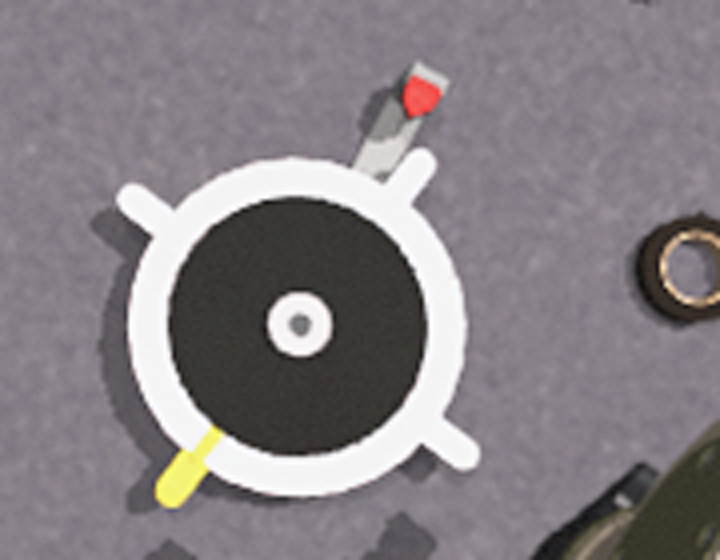

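View pics/wrist1.png

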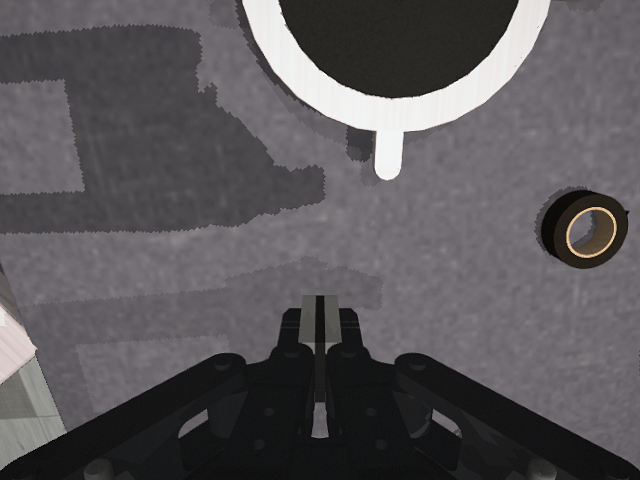

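play_rows([
  [-1,[10,-0.6,15],0],
  [-1,[10,-0.6,20],0],
  [-1,[10,-0.6,20],0],
  [-1,[10,-0.6,20],0],
  [-1,[10,-0.6,17],0],
  [-1,[0,0,9],0],
  [-1,[0,0,0],0],
  [-1,[0,0,0],0],
  [-1,[0,0,0],0],
])

```text
time: 4.25
tool_pos: [432.8, -173.3, 43.5]
tcp_rot: [179.9, -0.0, 53.0]
ft_force: [0.7, 0.5, -0.2]
finger_gap: 0.4
grip_force: 0.0
```

```bash
python3 - <<'E'
from h import *
p=snapshot("wrist"); print(yel(p)); cv2.imwrite("pics/wrist2.png",p["color"][:,:,::-1])
p=snapshot("top"); print(yel(p))
s=sense(); print(s["time"],s["tool_pos"],s["tcp_rot"],s["ft_force"])
E
```

```text
(142.3, 3001)
(141.0, 78)
4.35 [ 433.04600666 -173.3398903    43.71007706] [ 1.79863844e+02 -1.53256107e-02  5.30067266e+01] [ 0.30316774 -0.24754663  0.22304092]
```

View pics/wrist2.png

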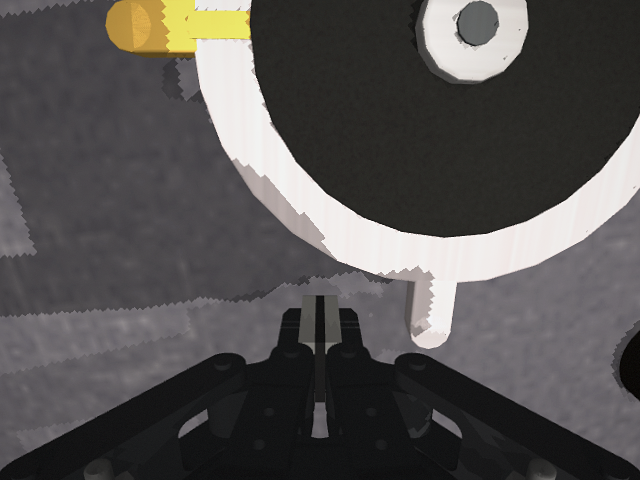

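play_rows([
  [-1,[-1,5,0],0],
  [-1,[0,9,0],0],
  [-1,[0,9,0],0],
  [-1,[0,9,0],0],
  [-1,[0,9,0],0],
  [-1,[0,9,0],0],
  [-1,[0,9,0],0],
  [-1,[0,0,-12],0],
  [-1,[0,-5,-28],0],
  [-1,[0,0,0],0],
  [-1,[20,-3,0],0],
  [-1,[20,-3,0],0],
])

```text
time: 5.35
tool_pos: [494.7, -170.6, 83.9]
tcp_rot: [179.9, -0.0, 52.9]
ft_force: [-0.2, 1.8, 0.5]
finger_gap: -0.2
grip_force: 0.0
```

```bash
python3 - <<'E'
from h import *
for i in range(2):
  for n in ["top","side"]:
    t=sense()["time"]; p=snapshot(n); print(n,t,yel(p))
s=sense(); print(s["time"],s["tool_pos"],s["tcp_rot"],s["ft_force"])
E
```

```text
top 5.35 None
side 5.4 (-148.2, 38)
top 5.45 None
side 5.5 (-139.5, 40)
5.55 [ 494.25561647 -169.81147431   82.79507975] [1.79981213e+02 7.96522644e-03 5.31264536e+01] [-0.186202   -0.32319019 -0.76673833]
```

play_rows([
  [-1,[11,-3,0],0],
  [-1,[11,-3,6],0],
  [-1,[0,0,7],0],
  [-1,[0,0,0],0],
  [-1,[0,0,0],0],
  [-1,[0,0,0],0],
  [-1,[0,0,0],0],
  [-1,[0,0,0],0],
  [-1,[0,0,0],0],
])

```text
time: 6.3
tool_pos: [502.6, -149.2, 69.5]
tcp_rot: [180.0, -0.0, 53.0]
ft_force: [0.3, -0.5, 0.5]
finger_gap: 0.1
grip_force: 0.0
```

```bash
cat > t.py <<'E'
from h import *
import sys
f=open("log.txt","a")
for n in sys.argv[1:]:
    t=sense()["time"]; p=snapshot(n); y=yel(p); print(n,t,y)
    if y and y[1]>20: f.write(f"{n} {t} {y[0]}\n")
cv2.imwrite("pics/last_%s.png"%n,p["color"][:,:,::-1])
s=sense(); print(s["time"],s["tool_pos"],s["tcp_rot"],s["ft_force"])
E
python3 t.py side top side top
```

```text
side 6.3 (-75.0, 39)
top 6.35 None
side 6.4 (-67.8, 44)
top 6.45 None
6.5 [ 502.50465344 -148.96935672   69.39608597] [ 1.79989979e+02 -3.14386638e-03  5.30339256e+01] [-0.27689075  0.22115229 -0.31079571]
```

play_rows([
  [-1,[0,0,0],0],
  [-1,[0,0,0],0],
  [-1,[0,0,0],0],
  [-1,[0,0,0],0],
  [-1,[0,0,0],0],
])

```text
time: 6.92
tool_pos: [502.5, -148.8, 69.3]
tcp_rot: [-180.0, 0.0, 53.0]
ft_force: [0.7, 1.2, -0.3]
finger_gap: -0.2
grip_force: 0.0
```

```bash
python3 t.py side top side top
```

```text
side 6.9167 (-28.5, 48)
top 6.9667 (-23.9, 123)
side 7.0167 (-20.8, 51)
top 7.0667 (-16.5, 122)
7.1167 [ 502.44872421 -148.83863377   69.27453856] [-1.79995641e+02  2.64443947e-03  5.30461586e+01] [ 0.10884516 -0.76196059 -0.24879033]
```

View pics/last_top.png

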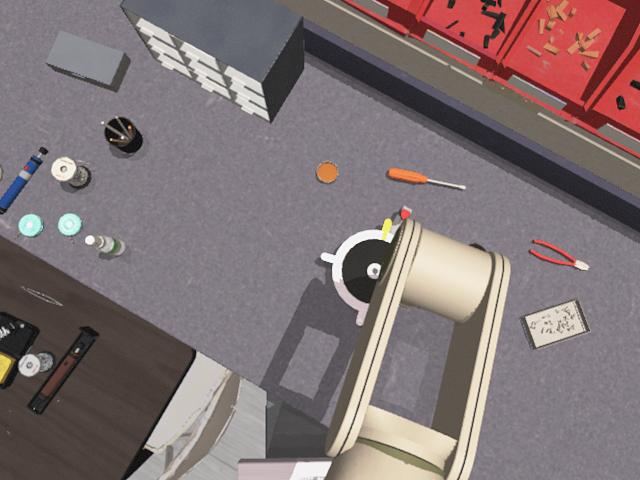

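play_rows([
  [-1,[0,0,4],0],
  [-1,[0,0,3],0],
  [-1,[0,0,0],0],
  [-1,[0,0,0],0],
  [-1,[0,0,0],0],
  [-1,[0,0,0],0],
  [-1,[0,0,0],0],
  [-1,[0,0,0],0],
  [-1,[0,0,0],0],
  [-1,[0,0,0],0],
  [-1,[0,0,0],0],
  [-1,[0,0,0],0],
])

```text
time: 8.12
tool_pos: [502.5, -148.9, 62.3]
tcp_rot: [180.0, -0.0, 53.0]
ft_force: [0.1, 0.1, -0.9]
finger_gap: -0.2
grip_force: 0.0
```

```bash
python3 t.py side top
```

```text
side 8.1167 (56.2, 72)
top 8.1667 (60.2, 126)
8.2167 [ 502.47945957 -148.83221274   62.28844463] [1.79999848e+02 4.73019773e-04 5.30481901e+01] [ 0.71073202 -0.40639681  0.3748133 ]
```

play_rows([
  [-1,[0,0,0],0],
  [-1,[0,0,0],0],
  [-1,[0,0,0],0],
  [-1,[0,0,0],0],
  [-1,[0,0,0],0],
  [-1,[0,0,0],0],
  [-1,[0,0,0],0],
  [-1,[0,0,0],0],
  [-1,[0,0,0],0],
  [-1,[0,0,0],0],
  [-1,[0,0,0],0],
  [-1,[0,0,0],0],
])

```text
time: 9.22
tool_pos: [502.5, -148.9, 62.3]
tcp_rot: [-180.0, 0.0, 53.0]
ft_force: [0.3, -0.9, 0.9]
finger_gap: 0.0
grip_force: 0.0
```

```bash
python3 t.py side top
```

```text
side 9.2167 (126.2, 25)
top 9.2667 None
9.3167 [ 502.49592996 -148.81395277   62.31311286] [ 1.79999972e+02 -3.31303139e-03  5.30449308e+01] [-0.55877813  0.55048652 -0.53074897]
```

play_rows([
  [-1,[0,0,0],0],
  [-1,[0,0,0],0],
  [-1,[0,0,0],0],
  [-1,[0,0,0],0],
  [-1,[0,0,0],0],
  [-1,[0,0,0],0],
  [-1,[0,0,0],0],
  [-1,[0,0,0],0],
  [-1,[0,0,0],0],
  [-1,[0,0,0],0],
  [-1,[0,0,0],0],
  [-1,[0,0,0],0],
])

```text
time: 10.32
tool_pos: [502.5, -148.9, 62.3]
tcp_rot: [-180.0, 0.0, 53.0]
ft_force: [-0.8, -0.6, -0.1]
finger_gap: 0.0
grip_force: 0.0
```

```bash
python3 t.py side top
```

```text
side 10.3167 (-167.6, 44)
top 10.3667 None
10.4167 [ 502.46515602 -148.82120411   62.28865682] [-1.79999049e+02 -5.86134568e-04  5.30454809e+01] [-0.79132466 -0.57291232  0.04796032]
```

play_rows([
  [-1,[0,0,4.8],0],
])

```text
time: 10.5
tool_pos: [503.2, -149.1, 58.3]
tcp_rot: [179.9, -0.0, 53.0]
ft_force: [0.2, 1.1, 0.6]
finger_gap: 0.4
grip_force: 0.0
```

play_rows([
  [-1,[0,0,0],0],
])

```text
time: 10.58
tool_pos: [502.0, -148.6, 56.6]
tcp_rot: [-179.9, 0.0, 53.0]
ft_force: [-1.1, -0.7, -0.1]
finger_gap: -0.2
grip_force: 0.0
```

play_rows([
  [-1,[0,0,0],0],
  [-1,[0,0,0],0],
  [-1,[0,0,0],0],
  [-1,[0,0,0],0],
  [-1,[0,0,0],0],
  [-1,[0,0,0],0],
  [-1,[0,0,0],0],
  [-1,[0,0,0],0],
  [-1,[0,0,0],0],
  [-1,[0,0,0],0],
  [-1,[0,0,0],0],
])

```text
time: 11.5
tool_pos: [502.5, -148.8, 57.5]
tcp_rot: [-180.0, -0.0, 53.0]
ft_force: [0.0, 0.4, 0.0]
finger_gap: -0.0
grip_force: 0.0
```

```bash
python3 t.py side top side; cat > fit.py <<'E'
import numpy as np
from scipy.optimize import curve_fit,brentq
D=[l.split() for l in open("log.txt")]; t=np.array([float(d[1]) for d in D]); a=np.unwrap(np.radians([float(d[2]) for d in D]))*57.2958
i=t>6; t,a=t[i],a[i]
f=lambda x,a0,w,k:a0+w/k*(1-np.exp(-k*(x-10)))
q,_=curve_fit(f,t,a,[a[-1],60,.08]); print(q,(a-f(t,*q)).round(1))
n=np.ceil((a[-1]+30)/360)
for tgt in (-30.,):
    T=brentq(lambda x:f(x,*q)-(tgt+360*n),t[-1],t[-1]+4); print(tgt,T,q[1]*np.exp(-q[2]*(T-10)))
E
python3 fit.py
```

```text
side 11.5 (-101.2, 7)
top 11.55 None
side 11.6 (-98.5, 27)
11.65 [ 502.47417482 -148.82298904   57.48667078] [-1.79998055e+02 -2.11773387e-04  5.30461318e+01] [ 0.0410023  -0.08073601  0.00062258]
[1.74077311e+02 5.80207975e+01 7.81681612e-02] [-0.1 -0.7 -0.3  0.6  0.1  0.7 -0.2  0.5 -1.   0.2  0.2]
-30.0 13.01664675599032 45.83260762780803
```

play_rows([
  [-1,[0,0,0],0],
  [-1,[0,0,0],0],
  [-1,[0,0,0],0],
  [-1,[0,0,0],0],
  [-1,[0,0,0],0],
  [-1,[0,0,0],0],
  [-1,[0,0,0],0],
  [-1,[0,0,0],0],
  [-1,[0,0,0],0],
  [-1,[0,0,0],0],
  [-1,[0,0,0],0],
])

```text
time: 12.57
tool_pos: [502.5, -148.8, 57.5]
tcp_rot: [-180.0, -0.0, 53.0]
ft_force: [0.0, -0.2, -0.4]
finger_gap: 0.2
grip_force: 0.0
```

```bash
python3 t.py side top side top; python3 fit.py
```

```text
side 12.5667 (-54.5, 45)
top 12.6167 None
side 12.6667 (-50.0, 45)
top 12.7167 None
12.7667 [ 502.46776494 -148.8779356    57.50640509] [1.79999244e+02 1.35510472e-03 5.30412330e+01] [-0.10702022 -0.0751682   0.05170428]
[1.73865887e+02 5.73287824e+01 8.47701274e-02] [ 0.3 -0.3 -0.4  0.5 -0.1  0.6 -0.6  0.  -1.2  0.6  1.9 -0.6 -0.7]
-30.0 13.096557346231199 44.09327371133351
```

play_rows([
  [-1,[0,0,0],0],
  [-1,[0,0,0],0],
  [-1,[0,0,0],0],
  [-1,[0,0,4],0],
  [-1,[0,0,1],0],
  [-1,[0,0,0],0],
])

```text
time: 13.27
tool_pos: [504.7, -150.1, 55.0]
tcp_rot: [179.7, -0.0, 53.0]
ft_force: [-2.3, -1.5, 14.1]
finger_gap: -0.3
grip_force: 7.2
```

```bash
python3 t.py side top side top
```

```text
side 13.2667 (-29.0, 47)
top 13.3167 (-26.5, 77)
side 13.3667 (-29.0, 47)
top 13.4167 (-26.5, 78)
13.4667 [ 504.6574263  -150.07969841   54.97991701] [ 1.79711606e+02 -4.42649104e-02  5.30437691e+01] [-1.50507615 -1.9399187  13.68541157]
```

```bash
python3 - <<'E'
from h import *
I=[]
for n in ["top","side"]:
    p=snapshot(n); u,v=map(int,px(p,[615,-165,50])); a=p["color"][v-30:v+30,u-30:u+30,::-1]; I.append(cv2.resize(a,(400,400),interpolation=cv2.INTER_CUBIC))
    for q in ["mark","pointer","axis_top"]:
        r=pinpoint(q,p)
        if r: X=W(p,r[0]["xyz"]); print(n,q,round(r[0]["p"],2),X.round(1),np.degrees(np.arctan2(*(X[:2]-C)[::-1])).round(1))
    print(px(p,[*C,50])-[u-30,v-30])
cv2.imwrite("pics/stop.png",np.hstack(I))
E
```

```text
top mark 0.97 [ 627.9 -170.    44.8] -28.3
top pointer 0.88 [ 624.8 -172.1   47. ] -30.0
top axis_top 0.95 [ 529.2 -113.1   55.8] 78.1
[ 7.92799989 73.3697504 ]
side mark 0.73 [ 629.8 -174.2   44.7] -29.7
side pointer 0.86 [ 627.3 -176.    45.3] -31.1
side axis_top 0.68 [ 526.3 -117.3   52.4] -160.1
[74.32212066 39.68682723]
```

View pics/stop.png

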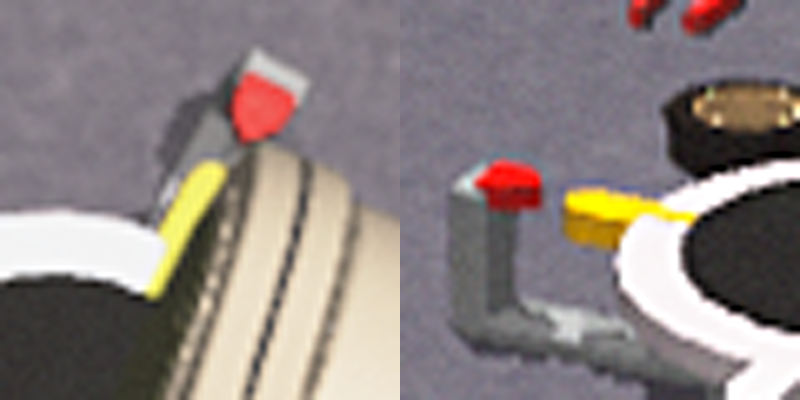

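```bash
python3 -c "
from bench import *
print(hand_in())"
```

```text
the job is handed in; nothing more can be done
None
```

I flicked the wheel by a bare lug and it ran untouched for about 8 s. I then braked it on the rubber face with the yellow lug about 1–2° (2–3 mm) from the pointer, and handed in at about 13.6 s with the fingertip still pressing at about 14 N; the hand-in gave no verdict.

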